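# Set the straightedge against two marking pins

### The job

Two steel pins stand on the marks of a cutting line on the plywood panel. Slide the aluminium straightedge across the panel, from the side where it lies now and without lifting it, until one long side rests against both pins at once and reaches past both, then leave it there. Be gentle: the pins are only lightly driven in and must not be pressed hard. Leave the tape measure and the sanding block where they lie.

Things in the scene. Friction and masses are not known exactly. Their poses are not given: they have to be found in the camera images.
- panel: Plywood panel screwed down flat on the worktop, 400 mm (its x) by 360 mm (its y), 12 mm thick; fixed, but turned anywhere from 0 to 180 degrees. Origin at the centre of its underside. The pins stand in a row roughly along its x, near its middle; the straightedge lies on its -y half, so it may be right of the pins, beyond them or left of them as the robot sees it.
- pin_a: Upright plain steel pin, 10 mm in diameter, 40 mm tall, driven into the panel (it stands firm as a stop, but more than 25 N on it counts as bending it), with a thin pencilled cross round its foot; the pin toward the panel's -x end. Origin on the pin's axis at the panel's top face (its foot), z up.
- pin_b: The same kind of pin, toward the panel's +x end, about 200 mm from the first; the same 25 N limit. Origin on the pin's axis at the panel's top face, z up.
- tape: Yellow tape measure, 38 x 78 x 70 mm high, lying loose on the panel beyond the pins as seen from the straightedge; to be left alone. Origin at the centre of its underside.
- sander: Cork sanding block, 52 x 127 x 38 mm, lying loose on the panel beyond the pins; to be left alone. Origin at the centre of its underside.
- straightedge_mid (a point): Centre (half-way up, 10 mm above the panel) of the loose straightedge: a plain aluminium box section with black end caps, 400 mm long (its x, roughly along the line from pin_a to pin_b), 40 mm wide (its y, pointing roughly at the pins), 20 mm high, 0.3 to 0.55 kg. Both long sides are flat and upright; the long side toward +y, 20 mm from the centre, is the one that meets the pins. It slides on the panel with a few newtons of friction.

How it is judged:
By the outcome, as a careful person would: the job done as asked, in the order asked, and still so for the second after the job is handed in, with the robot touching nothing.
It also fails if it takes over 35 s, if anything falls off the work surface, if the arm or the gripper's body presses on something with over 40 N, if the wrist force passes 120 N, or if a joint passes its speed limit or range.

### The arm

A 6-joint arm with a two-finger parallel gripper is mounted at the origin on a cart in front of the work surface, level with it; the furniture and walls round the work are solid. World frame = base frame: x ahead of the robot, y to its left, z up, the work surface at z = 0. Lengths are in m, angles in rad, forces in N, time in s.
With the tool pointing down it reaches from about 0.3 to 0.775 m from the base axis. Payload 14.6 kg.
Tool frame: the origin (TCP) lies midway between the tips of the shut fingers; the grasp point (between the pads) lies 19 mm behind it (ctrl.grip_depth is the z of the grasp point in the tool frame, in m); z points along the fingers, y is the line along which they close (so a half turn about z gives the same grasp; the last joint's range is limited). The gripper opens to 94 mm and grips with 3 to 60 N. Pads are 16 mm wide; open, the fingers measure 119 mm over their backs; the gripper's body (75 mm by 177 mm) begins 78 mm behind the grasp point.
Start: joints at [1.248, 0.3, 1.521, -0, 1.321, -0.067], TCP at [0.139, 0.532, 0.205] pointing down, gripper open.
Joint ranges: [-3.03, 3.03], [-0.79, 2.21], [0.23, 2.52], [-1.04, 4.18], [0, 3.07], [-2.55, 2.55]. Speed limits (rad/s): [2.22, 2.22, 2.57, 3.14, 3.14, 3.14].

### API

Orientations are given as [roll, pitch, yaw] about the fixed x, y, z axes, in that order (R = Rz(yaw) Ry(pitch) Rx(roll)).
In Python, from station import ctrl gives the robot as it stands. The module is installed in compiled form; this text tells all that it offers.
- The arm moves only by the tool carry_out, never from a script. Its argument "commands" is a list of rows, each a list of 3 entries, a list of its own where there are three numbers: the closure, from 0 (fully open) to 1 (shut), then the shift along the tool's x, y, z in mm, then the turn, a rotation vector about the tool's x, y, z in rad. In form: [[gripper, [tx, ty, tz], [wx, wy, wz]], ...]. A call has 1 to 10 rows; each row shifts and turns the commanded pose from where the row before left it, along the tool's axes as they then stand; what a row does not reach is not made up. A row lasts 1/8 s, in which the tool goes at most 62.5 mm and 10.7 degrees, less where a joint would pass 70% of its speed; a pose out of reach is approached as far as the arm can. A call with a gripper value outside its range is refused whole. The fingers move at their own pace and stop on an object; "squeeze" is the grip in N (left out, the last holds). Time passes only in rows, so rows that do not move let the fingers close. It gives the time, the measured TCP pose, the force, the opening and the grip force at its end, in the units of the state.
- ctrl.get_obs(): the state, without advancing time (a new reading comes with each control period).
- ctrl.camera(name): name is "scene" or "top"; returns a dict with "img" (400x640x3 uint8, blue, green, red), "camera_matrix" (3x3 intrinsics, pixels), "rvec" (rotation vector, rad) and "tvec" (3), from world to camera coordinates, as OpenCV has them. Camera axes: x right, y down, z forward; pixel columns grow to the right and rows downward; lengths in m; the calibration is good to about 2 mm. A picture is of the moment at which its call begins. There is no depth.
- ctrl.hand_in(): hands the job in; it is judged then, once.
Trained networks look in the newest picture that a camera, given by its name, has taken for a name from the list of things; names that differ only in an ending like _2 or _b are one class to them, and where a whole thing is asked for, a point or a joint stands for the part that bears it (a point fixed in the world has none). Each returns a list of dicts, best first, with "score" (0 to 1); they miss things now and then, are a little off and sometimes report something else, mostly with a low value. They report only what shows in the picture. A call takes as long as a camera call.
- ctrl.outline_of(thing, camera): "region" (400x640 bool, what is visible of it).
- ctrl.place_of(thing, camera): "at" ([x, y, z] in m, in world coordinates, good to about 4 mm: a listed point, or the origin of a listed thing).
The state is a dict: "time_s": time; "qpos": joint angles; "joint_vel": joint speeds; "tau": joint torques, N m; "ee_pos": TCP position; "eef_rot": TCP orientation; "force": force on the tool from outside, world axes, zero at the start; "moment": the same for the moment, N m; "grip_width": finger opening in m; "grip_force": force on a finger pad.
Only numpy, scipy, OpenCV 4.12 (cv2) and the standard library are available. Lean on these libraries where they do the work, as an engineer would, in place of code of your own. Each camera call takes 0.05 s, during which the arm holds its last target. There are 200 camera calls.

## Working session

There is one attempt and no reset: what is moved stays moved. The work goes in short steps, Python scripts to look and compute and a tool call to move; the robot and the scene stay as the last step left them, time stands still between calls to the robot, and variables do not carry over. Pictures are saved under pics/ and viewed, at most 10 in all, crops included, and the job is handed in when it is done.

Besides the shell and the picture viewer there is one more tool, called after ">>>" by a JSON object that holds its "op" and its "data". carry_out: Moves the arm, as the interface text tells. Its arguments: {"type":"object","properties":{"commands":{"type":"array","items":{"type":"array"}},"squeeze":{"type":"number"}},"required":["commands"]}

```bash
mkdir -p pics; python3 - <<'E'
from station import ctrl
import cv2,numpy as np
o=ctrl.get_obs(); print({k:np.round(v,4).tolist() for k,v in o.items()})
for c in("top","scene"):
    d=ctrl.camera(c); cv2.imwrite(f"pics/{c}0.png",d["img"])
    print(c,np.round(d["camera_matrix"],1).tolist(),d["rvec"],d["tvec"])
    for t in("pin_a","straightedge_mid","tape","sander","panel"):
        print(t,[(round(r["score"],2),np.round(r["at"],4).tolist()) for r in ctrl.place_of(t,c)][:3])
print(ctrl.get_obs()["time_s"])
E
```

```text
{'time_s': 0.0, 'qpos': [1.2484, 0.3005, 1.5216, -0.0, 1.3207, -0.0666], 'joint_vel': [-0.0005, -0.0017, 0.0004, 0.0012, 0.0005, 0.0006], 'tau': [-0.0011, -53.1805, -35.2741, 0.0708, 0.0244, -0.0001], 'ee_pos': [0.1391, 0.5318, 0.2049], 'eef_rot': [-3.1404, -0.0001, 2.8858], 'force': [0.0469, -0.7187, 0.2267], 'moment': [0.013, -0.0193, 0.0346], 'grip_force': 0.0, 'grip_width': 0.0936}
top [[406.5, 0.0, 320.5], [0.0, 406.5, 198.4], [0.0, 0.0, 1.0]] [ 2.1089746  -2.12324956  0.18495656] [0.19837612 0.52705163 0.80566091]
pin_a [(0.63, [0.5346, 0.1209, 0.0113]), (0.57, [0.6276, 0.2906, 0.01])]
straightedge_mid [(0.58, [0.6729, 0.1588, 0.0227])]
tape [(0.59, [0.4959, 0.3421, 0.0125])]
sander [(0.9, [0.4209, 0.1879, 0.0098])]
panel [(0.86, [0.5797, 0.2026, -0.0001])]
scene [[457.0, 0.0, 315.2], [0.0, 457.0, 202.8], [0.0, 0.0, 1.0]] [ 0.64436532 -2.3876715   1.43675322] [0.55213913 0.11090749 0.74499881]
pin_a [(0.68, [0.6255, 0.2921, 0.012]), (0.51, [0.5368, 0.1193, 0.013])]
straightedge_mid [(0.96, [0.673, 0.1586, 0.0202])]
tape []
sander [(0.66, [0.4263, 0.1904, 0.0086])]
panel [(0.93, [0.5832, 0.1996, -0.0009])]
0.6
```

View pics/top0.png

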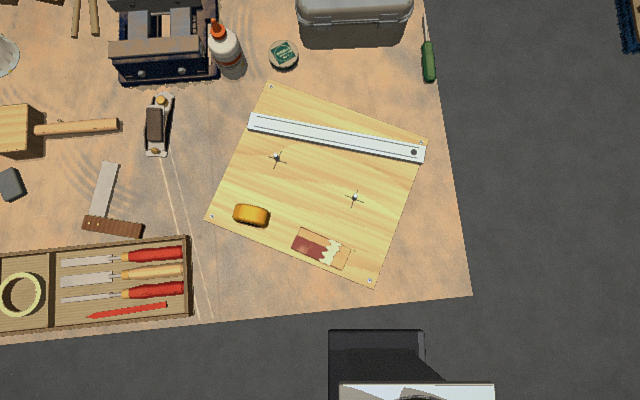

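View pics/scene0.png

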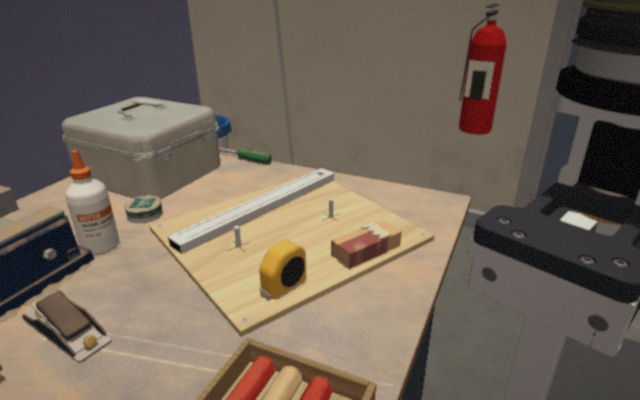

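The top view shows the straightedge from (250,122) to (424,153), beyond the pins as the robot sees them. The pin feet are at (277,158) and (354,198), and the tape and sander are on the robot's side. Next I'll measure the straightedge's angle.

```bash
cat > h.py <<'E'
from station import ctrl
import cv2,numpy as np
def ray(d,px,z):
    R=cv2.Rodrigues(d["rvec"])[0]; c=-R.T@d["tvec"].ravel()
    p=cv2.undistortPoints(np.float64(px).reshape(-1,1,2),d["camera_matrix"],None)[:,0]
    v=np.c_[p,np.ones(len(p))]@R
    return c+v*((z-c[2])/v[:,2])[:,None]
def look(verbose=1):
    P=[];M=[];A=[]
    for c in("top","scene"):
        d=ctrl.camera(c)
        pins=[r["at"] for r in ctrl.place_of("pin_a",c) if r["score"]>.3][:2]
        if len(pins)==2: P.append(sorted(pins,key=lambda p:p[1]))
        M+=[r["at"] for r in ctrl.place_of("straightedge_mid",c)[:1]]
        o=ctrl.outline_of("straightedge_mid",c)
        if o:
            ys,xs=np.nonzero(o[0]["region"])
            w=ray(d,np.c_[xs,ys],.032 if c=="top" else .025)[:,:2]
            r=cv2.minAreaRect(w.astype(np.float32)*1000)
            l=cv2.fitLine(w.astype(np.float32),cv2.DIST_L2,0,.01,.01).ravel()
            A.append((c,np.arctan2(*(l[:2]*np.sign(l[1]))[::-1]),np.round(r[0],1),np.round(r[1],1)))
    print("pins",np.round(P,4).tolist()); print("mid",np.round(M,4).tolist()); print("edge",A)
    p=np.mean(P,0); print("pinline ang",np.arctan2(*(p[1]-p[0])[:2][::-1]),"dist",np.linalg.norm(p[1]-p[0]),"mid",p.mean(0))
    return p,np.mean(M,0),A,d
E
python3 - <<'E'
from h import *
look()
E
```

```text
pins [[[0.5337, 0.1199, 0.0098], [0.6255, 0.2894, 0.0124]], [[0.533, 0.1191, 0.0145], [0.6254, 0.2929, 0.0135]]]
mid [[0.6726, 0.1589, 0.0208], [0.6736, 0.1603, 0.0218]]
edge [('top', np.float32(1.3578649), array([668.8, 161.7]), array([400.9,  46.5])), ('scene', np.float32(1.3622532), array([667.2, 159.8]), array([419.7,  69. ]))]
pinline ang 1.0783326266014603 dist 0.1947993133971473 mid [0.5794   0.205325 0.01255 ]
```

>>> {"op": "carry_out", "data": {"commands": [[0,[0,0,0],[0,0,0.17]],[0,[0,0,0],[0,0,0.17]],[0,[0,0,0],[0,0,0.17]],[0,[0,0,0],[0,0,0.17]],[0,[0,0,0],[0,0,0.17]],[0,[0,0,0],[0,0,0.17]],[0,[0,0,0],[0,0,0.17]],[0,[0,0,0],[0,0,0.17]],[0,[0,0,0],[0,0,0.168]]]}}

```text
time_s: 2.12
ee_pos: [0.1392, 0.5321, 0.2054]
eef_rot: [3.142, 0.0, 1.352]
force: [0.4, 0.0, 0.2]
grip_width: 0.094
grip_force: 0.0
```

>>> {"op": "carry_out", "data": {"commands": [[0,[-22.8,54.6,0],[0,0,0]],[0,[-22.8,54.6,0],[0,0,0]],[0,[-22.8,54.6,0],[0,0,0]],[0,[-22.8,54.6,0],[0,0,0]],[0,[-22.8,54.6,0],[0,0,0]],[0,[-22.8,54.6,0],[0,0,0]],[0,[-22.8,54.6,0],[0,0,0]],[0,[-22.8,54.6,0],[0,0,0]],[0,[-22.8,54.6,0],[0,0,0]],[0,[-22.8,54.6,0],[0,0,0]]]}}

```text
time_s: 3.38
ee_pos: [0.6261, 0.1925, 0.2055]
eef_rot: [3.141, -0.0, 1.358]
force: [0.2, 0.7, 0.5]
grip_width: 0.0943
grip_force: 0.0
```

>>> {"op": "carry_out", "data": {"commands": [[0,[-22.8,54.6,0],[0,0,0]],[0,[0,0,0],[0,0,0]],[0,[0,0,0],[0,0,0]]]}}

```text
time_s: 3.75
ee_pos: [0.6728, 0.1603, 0.2051]
eef_rot: [-3.141, 0.0, 1.358]
force: [-0.2, 0.6, -0.1]
grip_width: 0.0936
grip_force: 0.0
```

>>> {"op": "carry_out", "data": {"commands": [[0,[0,0,40],[0,0,0]],[0,[0,0,40],[0,0,0]],[0,[0,0,40],[0,0,0]],[0,[0,0,30],[0,0,0]],[0,[0,0,20],[0,0,0]],[0,[0,0,10],[0,0,0]],[0,[0,0,5],[0,0,0]],[0,[0,0,0],[0,0,0]]]}}

```text
time_s: 4.75
ee_pos: [0.6734, 0.1601, 0.0211]
eef_rot: [3.141, -0.0, 1.358]
force: [-0.4, -0.9, 0.6]
grip_width: 0.0938
grip_force: 0.0
```

>>> {"op": "carry_out", "data": {"commands": [[1,[0,0,0],[0,0,0]],[1,[0,0,0],[0,0,0]],[1,[0,0,0],[0,0,0]],[1,[0,0,0],[0,0,0]],[1,[0,0,0],[0,0,0]],[1,[0,0,0],[0,0,0]]], "squeeze": 6}}

```text
time_s: 5.5
ee_pos: [0.6731, 0.16, 0.0204]
eef_rot: [-3.141, 0.0, 1.358]
force: [0.1, -0.0, 0.1]
grip_width: 0.04
grip_force: 6.0
```

>>> {"op": "carry_out", "data": {"commands": [[1,[0,0,0],[0,0,0]],[1,[0,0,0],[0,0,0]],[1,[0,0,0],[0,0,0.04]],[1,[0,0,0],[0,0,0.04]],[1,[0,0,0],[0,0,0.04]],[1,[0,0,0],[0,0,0.04]],[1,[0,0,0],[0,0,0.04]],[1,[0,0,0],[0,0,0.04]],[1,[0,0,0],[0,0,0.04]],[1,[0,0,0],[0,0,0]]], "squeeze": 40}}

```text
time_s: 6.75
ee_pos: [0.6732, 0.16, 0.0204]
eef_rot: [3.142, 0.0, 1.078]
force: [-0.5, 0.1, 0.0]
grip_width: 0.0395
grip_force: 40.0
```

>>> {"op": "carry_out", "data": {"commands": [[1,[-1,-8,0],[0,0,0]],[1,[-1,-8,0],[0,0,0]],[1,[-1,-8,0],[0,0,0]],[1,[-1,-8,0],[0,0,0]],[1,[0,-8,0],[0,0,0]],[1,[0,-8,0],[0,0,0]],[1,[0,-8,0],[0,0,0]],[1,[0,-8,0],[0,0,0]],[1,[0,-5,0],[0,0,0]],[1,[0,0,0],[0,0,0]]]}}

```text
time_s: 8.0
ee_pos: [0.6099, 0.1895, 0.0204]
eef_rot: [-3.141, 0.0, 1.078]
force: [-1.6, 1.2, -1.1]
grip_width: 0.0399
grip_force: 40.0
```

```bash
python3 - <<'E'
from h import *
look()
d=ctrl.camera("scene"); cv2.imwrite("pics/s1.png",cv2.resize(d["img"][130:330,120:440],(800,500)))
d=ctrl.camera("top"); cv2.imwrite("pics/t1.png",cv2.resize(d["img"][70:300,190:450],None,fx=2.6,fy=2.6)[:600,:800])
E
```

```text
pins [[[0.5321, 0.1236, 0.0125], [0.6247, 0.2919, 0.0126]]]
mid [[0.6095, 0.1906, 0.0206]]
edge [('top', np.float32(1.0106198), array([669.2, 307.2]), array([137.2,  43.1]))]
pinline ang 1.0677934661854107 dist 0.19209284213629618 mid [0.5784  0.20775 0.01255]
```

View pics/s1.png

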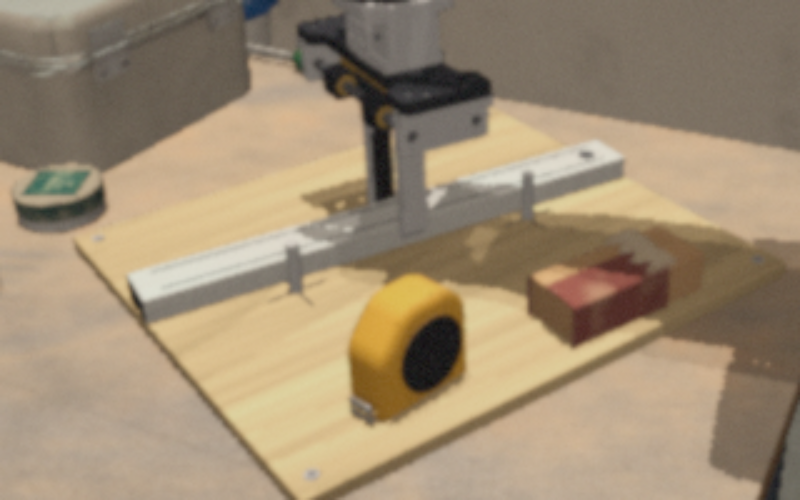

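View pics/t1.png

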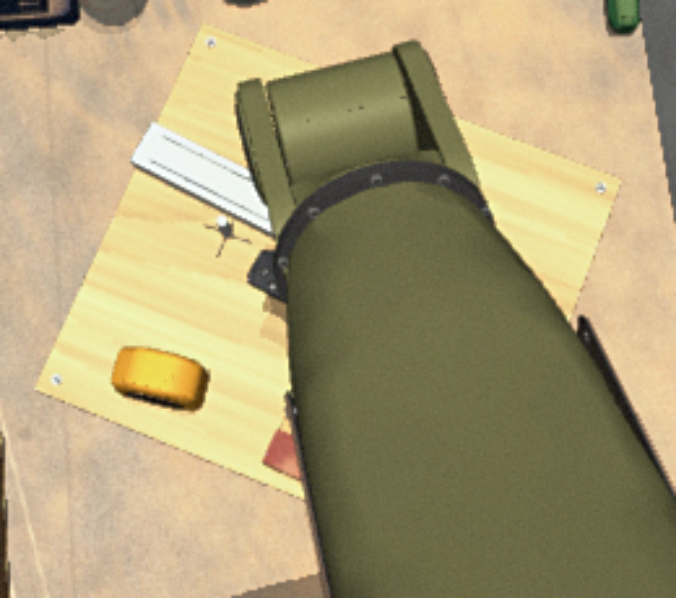

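The scene crop shows the straightedge parallel to the pin row. The pins are at (293,270) and (527,197), with a gap of about 8 mm still to close. I'll open the fingers a little and push with the far finger only, so the straightedge can settle on both pins.

>>> {"op": "carry_out", "data": {"commands": [[0.45,[0,0,0],[0,0,0]],[0.45,[0,0,0],[0,0,0]],[0.45,[0,0,0],[0,0,0]],[0.45,[0,-1,0],[0,0,0]],[0.45,[0,-1,0],[0,0,0]],[0.45,[0,-1,0],[0,0,0]],[0.45,[0,-1,0],[0,0,0]],[0.45,[0,-1,0],[0,0,0]],[0.45,[0,-1,0],[0,0,0]],[0.45,[0,-1,0],[0,0,0]]]}}

```text
time_s: 9.75
ee_pos: [0.6045, 0.1924, 0.0205]
eef_rot: [3.141, -0.0, 1.078]
force: [2.4, -2.1, -0.8]
grip_width: 0.0517
grip_force: 1.2
```

>>> {"op": "carry_out", "data": {"commands": [[0.45,[0,-1,0],[0,0,0]],[0.45,[0,-1,0],[0,0,0]],[0.45,[0,-1,0],[0,0,0]]]}}

```text
time_s: 10.12
ee_pos: [0.6017, 0.1939, 0.0205]
eef_rot: [3.141, -0.0, 1.078]
force: [2.6, -1.4, -1.0]
grip_width: 0.0516
grip_force: 1.2
```

>>> {"op": "carry_out", "data": {"commands": [[0.45,[0,-0.6,0],[0,0,0]],[0.45,[0,-0.6,0],[0,0,0]],[0.45,[0,-0.5,0],[0,0,0]]]}}

```text
time_s: 10.5
ee_pos: [0.6002, 0.1947, 0.0204]
eef_rot: [3.142, -0.0, 1.078]
force: [1.9, -1.2, -0.4]
grip_width: 0.0516
grip_force: 1.2
```

>>> {"op": "carry_out", "data": {"commands": [[0.45,[0,-0.5,0],[0,0,0]],[0.45,[0,-0.4,0],[0,0,0]]]}}

```text
time_s: 10.75
ee_pos: [0.5994, 0.1951, 0.0204]
eef_rot: [-3.142, 0.0, 1.078]
force: [2.6, -1.1, -0.3]
grip_width: 0.0516
grip_force: 1.2
```

>>> {"op": "carry_out", "data": {"commands": [[0.45,[0,-0.4,0],[0,0,0]],[0.45,[0,-0.3,0],[0,0,0]]]}}

```text
time_s: 11.0
ee_pos: [0.5988, 0.1954, 0.0204]
eef_rot: [3.142, 0.0, 1.078]
force: [2.4, -0.8, -1.0]
grip_width: 0.0517
grip_force: 1.2
```

>>> {"op": "carry_out", "data": {"commands": [[0.45,[0,-0.4,0],[0,0,0]],[0.45,[0,-0.4,0],[0,0,0]]]}}

```text
time_s: 11.25
ee_pos: [0.5981, 0.1958, 0.0205]
eef_rot: [3.142, -0.0, 1.078]
force: [2.0, -1.4, -1.2]
grip_width: 0.0518
grip_force: 1.2
```

>>> {"op": "carry_out", "data": {"commands": [[0.45,[0,-0.4,0],[0,0,0]],[0.45,[0,-0.3,0],[0,0,0]]]}}

```text
time_s: 11.5
ee_pos: [0.5975, 0.1961, 0.0205]
eef_rot: [3.141, -0.0, 1.078]
force: [3.4, -1.0, -2.7]
grip_width: 0.0516
grip_force: 1.7
```

>>> {"op": "carry_out", "data": {"commands": [[0.45,[0,-0.3,0],[0,0,0]],[0.45,[0,0,0],[0,0,0]]]}}

```text
time_s: 11.75
ee_pos: [0.5974, 0.1963, 0.0205]
eef_rot: [3.141, -0.0, 1.078]
force: [4.5, -1.5, -2.7]
grip_width: 0.0521
grip_force: 2.4
```

>>> {"op": "carry_out", "data": {"commands": [[0.45,[0,-0.3,0],[0,0,0]],[0.45,[0,0,0],[0,0,0]]]}}

```text
time_s: 12.0
ee_pos: [0.5974, 0.1963, 0.0206]
eef_rot: [3.141, -0.001, 1.078]
force: [5.9, -1.5, -2.1]
grip_width: 0.0519
grip_force: 3.2
```

>>> {"op": "carry_out", "data": {"commands": [[0.45,[0,-0.4,0],[0,0,0]],[0.45,[0,0,0],[0,0,0]]]}}

```text
time_s: 12.25
ee_pos: [0.5973, 0.1963, 0.0207]
eef_rot: [3.14, -0.001, 1.078]
force: [8.3, -2.9, -2.5]
grip_width: 0.0517
grip_force: 4.2
```

```bash
python3 - <<'E'
from h import *
d=ctrl.camera("scene"); cv2.imwrite("pics/s2.png",cv2.resize(d["img"][170:270,160:360],(800,400),interpolation=cv2.INTER_CUBIC))
o=ctrl.get_obs(); print(o["force"],o["moment"],o["eef_rot"],o["ee_pos"])
E
```

```text
[ 8.26997681 -2.60205376 -3.71691595] [-0.59973134 -1.35657625  0.07810168] [ 3.13995226e+00 -7.47036313e-04  1.07769936e+00] [0.59732116 0.19633287 0.02070675]
```

View pics/s2.png

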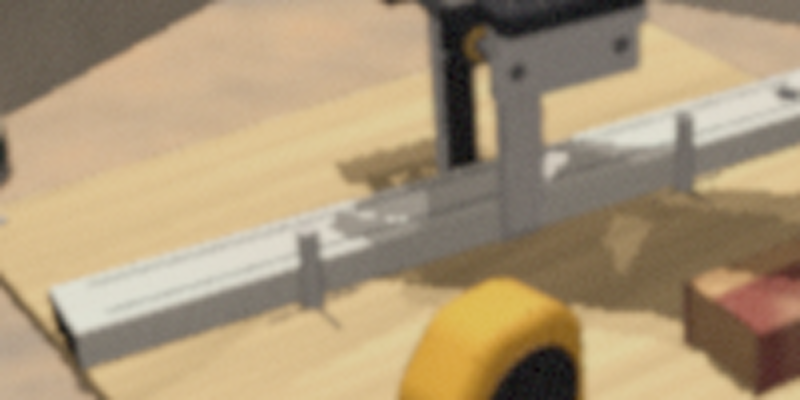

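>>> {"op": "carry_out", "data": {"commands": [[0.45,[0,1,0],[0,0,0]],[0.45,[0,1,0],[0,0,0]],[0.45,[0,2,0],[0,0,0]],[0.45,[0,3,0],[0,0,0]],[0.45,[0,0,0],[0,0,0]],[0.2,[0,0,0],[0,0,0]],[0.2,[0,0,0],[0,0,0]],[0.2,[0,0,-15],[0,0,0]],[0.2,[0,0,-30],[0,0,0]],[0.2,[0,0,-40],[0,0,0]]]}}

```text
time_s: 13.55
ee_pos: [0.6024, 0.1932, 0.1069]
eef_rot: [-3.141, 0.0, 1.078]
force: [0.1, 0.6, 0.6]
grip_width: 0.0755
grip_force: 0.0
```

>>> {"op": "carry_out", "data": {"commands": [[0.2,[0,0,-50],[0,0,0]],[0.2,[0,0,-40],[0,0,0]],[0.2,[50,-20,0],[0,0,0]],[0.2,[50,-20,0],[0,0,0]],[0.2,[50,-20,0],[0,0,0]],[0.2,[50,-20,0],[0,0,0]],[0.2,[50,-20,0],[0,0,0]],[0.2,[50,-20,0],[0,0,0]],[0.2,[50,-20,0],[0,0,0]],[0.2,[0,0,0],[0,0,0]]]}}

```text
time_s: 14.8
ee_pos: [0.6273, 0.5448, 0.1842]
eef_rot: [3.141, -0.003, 1.081]
force: [1.0, -0.5, 0.0]
grip_width: 0.0756
grip_force: 0.0
```

```bash
python3 - <<'E'
from h import *
look()
d=ctrl.camera("scene"); a=cv2.resize(d["img"][170:270,160:360],(800,400),interpolation=cv2.INTER_CUBIC)
cv2.imwrite("pics/s3.png",a)
d=ctrl.camera("top"); cv2.imwrite("pics/t3.png",cv2.resize(d["img"][100:240,220:430],None,fx=3.8,fy=3.8,interpolation=cv2.INTER_CUBIC))
E
```

```text
pins [[[0.5347, 0.1186, 0.0102], [0.623, 0.2877, 0.0132]], [[0.5368, 0.1225, 0.0145], [0.625, 0.2882, 0.0112]]]
mid [[0.6004, 0.1935, 0.0183], [0.6054, 0.1911, 0.0207]]
edge [('top', np.float32(1.0813166), array([600.5, 195.1]), array([400.9,  46.9])), ('scene', np.float32(1.085899), array([597.1, 191.7]), array([411.9,  72.7]))]
pinline ang 1.0856415747458665 dist 0.18923753591716425 mid [0.579875 0.20425  0.012275]
```

View pics/s3.png

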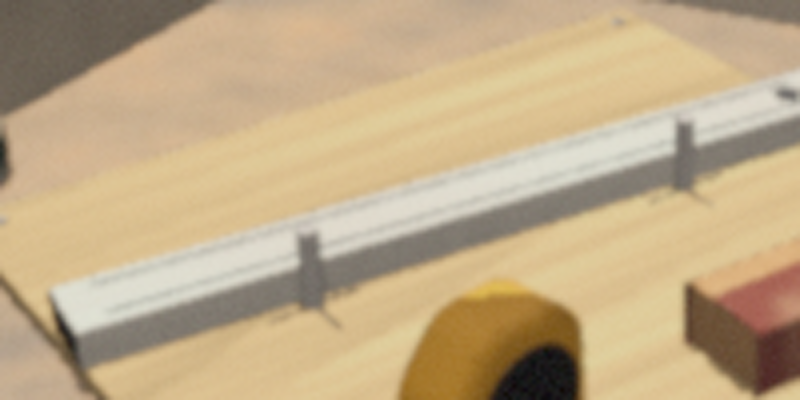

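View pics/t3.png

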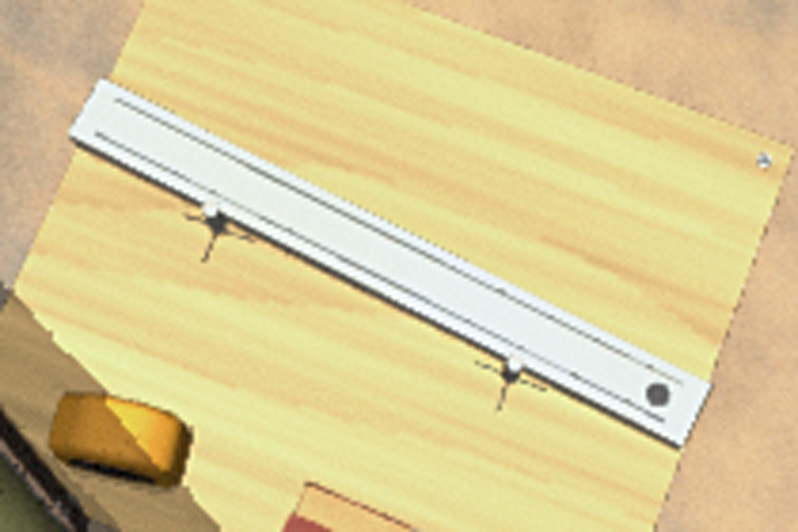

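Both views show the straightedge against both pins, at (212,215) and (513,370) in the top crop. It reaches well past each pin, and the tape and sander don't appear to have moved. Its angle (1.081–1.086) matches the pin line (1.086), and the push force rose with no further movement, which fits contact on both pins.

```bash
python3 -c "
from station import ctrl
print(ctrl.hand_in())"
```

```text
the job is handed in; nothing more can be done
None
```

The job is handed in: the straightedge rests against both pins and reaches past both, pushed with about 9 N at most against the 25 N limit, and the arm was clear of it about 15 s in.

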